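# Refill the card printer's cassette in printing order

## Task

Refill the reader-card printer's dark cassette. Its steel card weight is parked with its tail under the lip at the end away from the orange tab: slide the weight towards the orange tab until it is clear of the lip, lift it out and set it aside flat on the desk. The cassette feeds from the bottom, so first lay the green junior cards flat on its floor, then the white reader cards on top of them, and last the weight flat on top with its grip up; keep the cassette flat on the desk, and leave the slip block, the yellow notes and the mouse where they are.

Things in the scene. Friction and masses are not known exactly. Their poses are not given: they have to be found in the camera images.
- cassette: loose, open, dark plastic card cassette, 118x74x50 mm, 0.6 kg. Origin: underside below the middle of its pocket; z up, x towards the lip end, y across; the orange tab is on the outside of the -x end wall, towards the robot. Pocket open from above: 100 mm along x by 66 along y, floor 5 mm thick, walls 4 mm thick, 50 mm high; long sides cut away to the floor for fingers from x = -32 to 42 mm
- cassette_lip (a point): middle of the lip's lower edge (orange stripe), 50 mm from the cassette's origin along its +x, 18 mm above the desk (13 above its floor). The lip overhangs a hollow that goes 10 mm farther back. Axes as the cassette's
- card_weight: steel plate 78x52x8 mm with a black grip block in the middle of its top: 26 (x) x 18 (y) mm, 24 high (top 32 mm above the plate's underside); 0.25 kg. Origin: centre of the underside. At the start on the cassette's floor, axes as the cassette's, centre about 20 mm towards the lip, last 9 mm under it: slide it 12 to 25 mm (16 is good) towards the tab, then it can rise
- green_cards: block of green junior cards with pale markings on top, 54 (x) x 86 (y) x 18 mm, 0.08 kg, lying flat on the desk. Origin: centre of the underside; y along its length. Fits the pocket with its length along the cassette's x, either way round
- white_cards: block of white blank reader cards with bluish print on top, 54 (x) x 86 (y) x 18 mm, 0.075 kg, lying flat on the desk. Origin: centre of the underside; y along its length. Fits the pocket with its length along the cassette's x, either way round
- slip_pile: bystander: cream block of paper slips with reddish print, 67 x 92 x 24 mm (larger and thicker than the cards; not wanted). Origin: centre of the underside
- yellow_pad: bystander: yellow sticky notes, 51 x 77 x 12 mm. Origin: centre of the underside
- pc_mouse: bystander: black computer mouse, 97x60x36 mm. Origin: centre of the underside. (Monitors stand round the work: the one between robot and work is 0.33 m high, the one to the right 0.38 m; a monitor arm passes left of the work from 0.19 m up. Come in from above.)

How it is judged:
On the way, in this order (a step that is already met when the one before it is completed fails the run):
1. the weight has been slid clear of the lip, taken out and set aside flat on the desk (height (world z) of card_weight between -0.004 and 0.004 m and angle between card_weight's own z axis and vertical below 0.1 rad and horizontal distance between card_weight and cassette above 0.055 m), for 0.2 s.
2. the green cards lie flat on the cassette's floor (z of green_cards in the frame of cassette between 0.002 and 0.009 m and horizontal distance between green_cards and cassette below 0.015 m), for 0.2 s.
3. the white cards lie on the green ones in the cassette (z of white_cards in the frame of cassette between 0.018 and 0.028 m and horizontal distance between white_cards and cassette below 0.015 m), for 0.2 s.
At the end, for the whole second after the job is handed in: In the flat-standing cassette, all at rest: green cards flat on its floor, white cards flat on them (both centred within 15 mm), the weight flat on the white cards with its grip up (within 18 mm); heights right to about 5 mm, nothing tilted over 0.1 rad (all of step 2 and all of step 3 and z of card_weight in the frame of cassette between 0.036 and 0.046 m and horizontal distance between card_weight and cassette below 0.018 m and angle between each of card_weight, green_cards, white_cards's own z axis and vertical below 0.1 rad and angle between cassette's own z axis and vertical below 0.05 rad and height (world z) of cassette below 0.005 m and linear speed of each of card_weight, white_cards, green_cards, cassette below 0.01 m/s); the robot touches nothing.
It fails at once if the cassette is tipped or lifted off the desk (angle between cassette's own z axis and vertical above 0.2 rad or height (world z) of cassette above 0.02 m).
It fails at once if the slip block, the yellow notes or the mouse are pushed away (30 mm) (distance of any of slip_pile, yellow_pad, pc_mouse from where it was at the start of the episode above 0.03 m).
It also fails if it takes over 109 s, if anything falls off the work surface, if the arm or the gripper's body presses on something with over 40 N, if the wrist force passes 120 N, or if a joint passes its speed limit or range.

## Robot

A 6-joint arm with a two-finger parallel gripper is mounted at the origin on a cart in front of the work surface, level with it; the furniture and walls round the work are solid. World frame = base frame: x ahead of the robot, y to its left, z up, the work surface at z = 0. Lengths are in m, angles in rad, forces in N, time in s.
With the tool pointing down it reaches from about 0.25 to 0.725 m from the base axis. Payload 4 kg.
Tool frame: the origin (TCP) lies at the very end of the fingers, on their centre line; the grasp point (between the pads) lies 19 mm behind it; z points along the fingers, y is the line along which they close (so a half turn about z gives the same grasp; the last joint's range is limited). The gripper opens to 85 mm and grips with 20 to 120 N. Pads are 22 mm wide; open, the fingers measure 114 mm over their backs; the gripper's body (76 mm by 85 mm) begins 54 mm behind the grasp point. The pads swing forward as they close: fully open they stand 13 mm farther back than shut.
Start: joints at [1.208, 0.241, 0.005, 1.335, 0, 1.571], TCP at [0.177, 0.467, 0.231] pointing down, gripper open.
Joint ranges: [-2.72, 2.72], [-1.05, 1.87], [-1.09, 1.28], [-1.99, 2.15], [-1.42, 1.44], [-3.14, 3.14]. Speed limits (rad/s): [2.79, 2.79, 3.14, 3.14, 3.14, 3.14].

## Interface

Orientations are given as a 3x3 rotation matrix whose columns are the frame's x, y, z axes.
In Python, from bench import arm gives the robot as it stands. The module is installed in compiled form; this text tells all that it offers. Calls block until the motion is done:
- arm.reach(position, orientation): joint-space move of the TCP to a pose.
- arm.move_straight(position, v=0.15, orientation=None, guard=None): straight line of the TCP; orientation=None keeps the orientation; v is the mean speed in m/s. With guard (N) it stops when the force on the tool has changed by that much, and returns True; else False.
- arm.move_joints(angles): joint-space move.
- arm.let_go() and arm.close_gripper(grasp_force=None): open the fingers fully, or close them until they stop; grasp_force is the grip in N (None keeps the last).
- arm.hold(seconds).
- arm.inverse_kinematics(position, orientation): joint angles nearest the present ones, or None.
- arm.state(): the state.
- arm.snapshot(name): name is "scene" or "top"; returns the picture (480x640x3 uint8, red, green, blue); there is no depth.
- arm.camera_model(name): a dict with "fx", "fy", "cx", "cy" (pixels), "rvec" (rotation vector, rad) and "tvec" (3), from world to camera coordinates, as OpenCV has them. Camera axes: x right, y down, z forward; pixel columns grow to the right and rows downward; lengths in m; the calibration is good to about 2 mm. A picture is of the moment at which its call begins. camera_model takes no time and is no camera call.
A pose or a line that the arm cannot do raises arm.IKError and nothing moves.
- arm.job_done(): hands the job in; it is judged then, once.
The state is a dict: "time_s": time; "joint_positions": joint angles; "qvel": joint speeds; "tau": joint torques, N m; "ee_pos": TCP position; "tool_rot": TCP orientation; "wrist_force": force on the tool from outside, world axes, zero at the start; "wrist_torque": the same for the moment, N m; "width": finger opening in m; "grip_force": force on a finger pad.
Only numpy, scipy, OpenCV 4.12 (cv2) and the standard library are available. Lean on these libraries where they do the work, as an engineer would, in place of code of your own. Each camera call takes 0.05 s, during which the arm holds its last target. There are 200 camera calls.

## Working session

There is one attempt and no reset: what is moved stays moved. The work goes in short steps, each a Python script; the robot and the scene stay as the last script left them, time stands still between calls to the robot, and variables do not carry over. Pictures are saved under pics/ and viewed, at most 14 in all, crops included, and the job is handed in when it is done.

```bash
mkdir -p pics
python3 - <<'E'
from bench import arm
import cv2
for n in("scene","top"):
    cv2.imwrite(f"pics/{n}0.png",arm.snapshot(n)[:,:,::-1]); print(arm.camera_model(n))
print(arm.state())
E
```

```text
{'fx': 555.7394519423534, 'fy': 555.7394519423534, 'cx': 319.6610377653597, 'cy': 238.4435178588665, 'rvec': array([ 2.0771774 ,  1.76680511, -0.45714315]), 'tvec': array([-0.20936233, -0.51804974,  1.24474114])}
{'fx': 550.5832542904692, 'fy': 550.5832542904692, 'cx': 323.7114581264068, 'cy': 248.06766811244003, 'rvec': array([ 2.15791563, -2.19584201,  0.0560794 ]), 'tvec': array([0.1246508 , 0.66978831, 0.85612153])}
{'time_s': 0.1, 'joint_positions': array([ 1.20801125e+00,  2.41352578e-01,  3.87441547e-03,  1.33519238e+00,
       -1.90123907e-05,  1.57081939e+00]), 'qvel': array([ 0.00131481, -0.00204109,  0.00438308, -0.00045721,  0.00040541,
        0.00010456]), 'tau': array([ 6.25619959e-04, -3.73138118e+01,  2.53010058e+01,  1.08750619e-02,
        2.63452893e-05, -1.06473635e-06]), 'ee_pos': array([0.17724805, 0.46693489, 0.23050041]), 'tool_rot': array([[-9.34903914e-01,  3.54900342e-01, -6.47346416e-04],
       [ 3.54900932e-01,  9.34902259e-01, -1.75897607e-03],
       [-1.90555815e-05, -1.87421746e-03, -9.99998243e-01]]), 'wrist_force': array([ 0.48685118, -0.48713205, -0.04539737]), 'wrist_torque': array([-0.0007029 , -0.03265186, -0.02189017]), 'grip_force': 0.0, 'width': 0.08514731756580579}
```

View pics/top0.png

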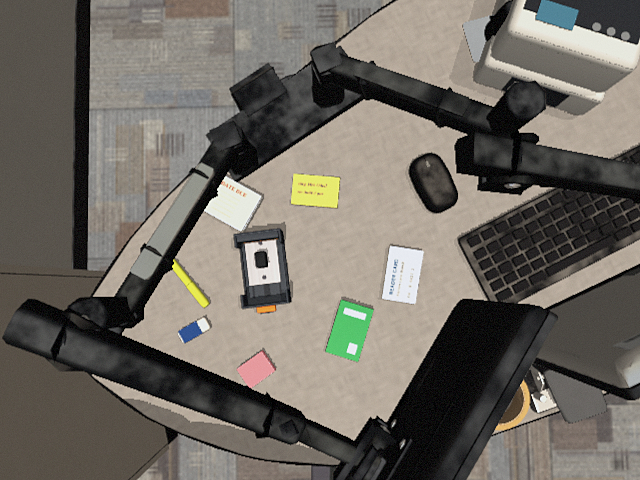

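View pics/scene0.png

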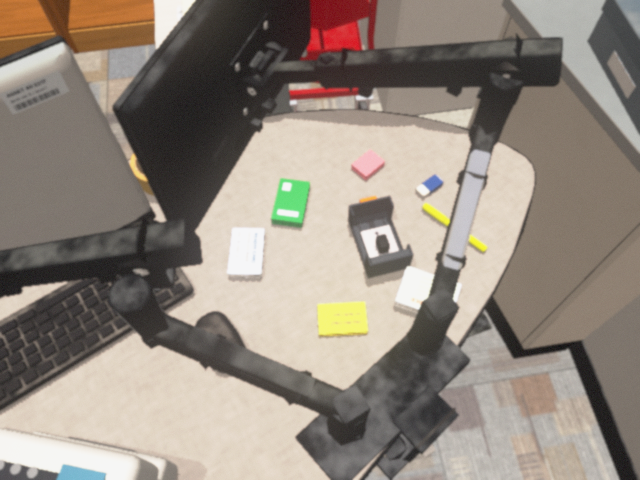

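```bash
cat > h.py <<'E'
import numpy as np, cv2
from bench import arm
def px2w(name,uv,z):
    c=arm.camera_model(name);R=cv2.Rodrigues(c["rvec"])[0];t=c["tvec"]
    d=R.T@np.array([(uv[0]-c["cx"])/c["fx"],(uv[1]-c["cy"])/c["fy"],1]);o=-R.T@t
    return o+d*(z-o[2])/d[2]
def w2px(name,p):
    c=arm.camera_model(name);K=np.array([[c["fx"],0,c["cx"]],[0,c["fy"],c["cy"]],[0,0,1]])
    return cv2.projectPoints(np.array(p,float).reshape(-1,1,3),c["rvec"],c["tvec"],K,None)[0].reshape(-1,2)
def crop(name,fn,x,y,w,h,s):
    im=arm.snapshot(name)[y:y+h,x:x+w,::-1]
    cv2.imwrite(fn,cv2.resize(im,None,fx=s,fy=s,interpolation=cv2.INTER_CUBIC))
E
python3 - <<'E'
from h import *
crop("top","pics/c1.png",225,165,210,210*3//4+45,3.8 if 0 else 2.9)
crop("top","pics/c2.png",225,220,80,100,6)
print(w2px("top",[[0,0,0],[.177,.467,.23],[.5,0,0],[.5,.2,0]]))
# masks
im=arm.snapshot("top");hsv=cv2.cvtColor(im,cv2.COLOR_RGB2HSV)
def rect(m,z,n):
    cs=max(cv2.findContours(m,cv2.RETR_EXTERNAL,cv2.CHAIN_APPROX_NONE)[0],key=cv2.contourArea)
    w=np.array([px2w("top",p,z)[:2] for p in cs[:,0]],np.float32)
    print(n,cv2.contourArea(cs),cv2.minAreaRect(w),cv2.boxPoints(cv2.minAreaRect(w)).round(4).tolist())
def sub(m,x0,y0,x1,y1):
    o=np.zeros_like(m);o[y0:y1,x0:x1]=m[y0:y1,x0:x1]
    return cv2.morphologyEx(cv2.morphologyEx(o,cv2.MORPH_CLOSE,np.ones((9,9))),cv2.MORPH_OPEN,np.ones((5,5)))
rect(sub(cv2.inRange(hsv,(50,120,60),(75,255,255)),315,285,385,370),.018,"green")
rect(sub(cv2.inRange(hsv,(0,0,205),(179,35,255)),370,230,435,315),.018,"white")
rect(cv2.inRange(hsv,(8,180,150),(20,255,255))[:,:]*0+sub(cv2.inRange(hsv,(5,150,120),(20,255,255)),250,295,285,320),.03,"tab")
rect(sub(cv2.inRange(hsv,(0,0,0),(179,255,100)),225,220,300,312),.05,"cass")
E
```

```text
[[403.87606361 678.81752539]
 [ 26.45210974 661.09651135]
 [395.55219912 353.7746249 ]
 [272.22372018 355.57564046]]
green 1740.5 ((0.5407531261444092, 0.07487081736326218), (0.053942255675792694, 0.08565564453601837), 71.9577407836914) [[0.4916999936103821, 0.0625], [0.5730999708175659, 0.035999998450279236], [0.5898000001907349, 0.08730000257492065], [0.508400022983551, 0.11379999667406082]]
white 1724.0 ((0.6275375485420227, -0.011989448219537735), (0.05469183251261711, 0.08560467511415482), 79.60811614990234) [[0.5805000066757202, -0.031199999153614044], [0.6646999716758728, -0.04659999907016754], [0.6746000051498413, 0.007199999876320362], [0.590399980545044, 0.022600000724196434]]
tab 96.0 ((0.5770976543426514, 0.2056596875190735), (0.009955471381545067, 0.029212284833192825), 6.158542156219482) [[0.5705999732017517, 0.21960000693798065], [0.5737000107765198, 0.19059999287128448], [0.5835999846458435, 0.19169999659061432], [0.5805000066757202, 0.2206999957561493]]
cass 3447.5 ((0.6438157558441162, 0.20895209908485413), (0.12152230739593506, 0.07819633930921555), 6.158217430114746) [[0.579200029373169, 0.24130000174045563], [0.5875999927520752, 0.16359999775886536], [0.7084000110626221, 0.17659999430179596], [0.699999988079071, 0.25429999828338623]]
```

View pics/c1.png

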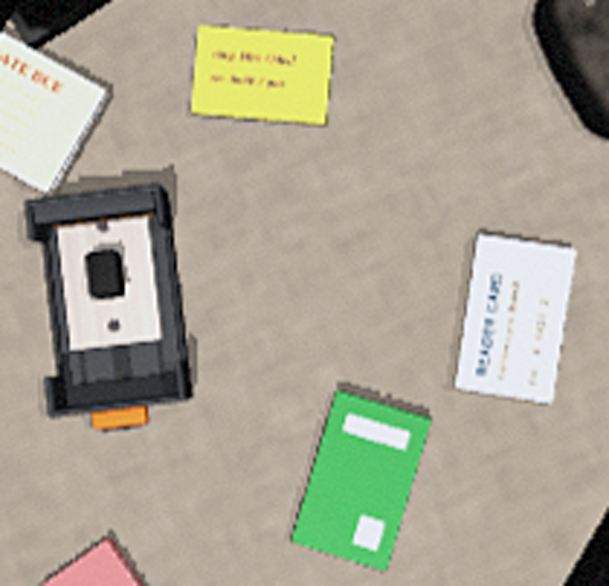

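View pics/c2.png

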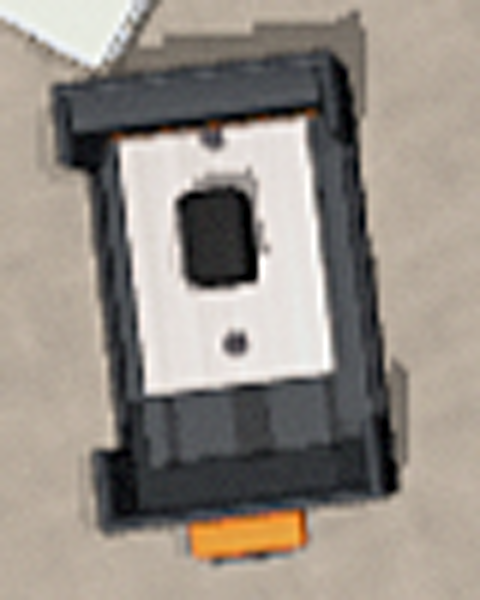

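Run:
```python
from h import *
f=lambda u,z:px2w("top",(225+(u[0]+.5)/6-.5,220+(u[1]+.5)/6-.5),z)
print("cam",-cv2.Rodrigues(arm.camera_model("top")["rvec"])[0].T@arm.camera_model("top")["tvec"])
nl,nr=f((145,395),.013),f((335,372),.013)
print("plate near",nl,nr,np.linalg.norm(nl-nr),"mid",(nl+nr)/2)
print("grip top c",f((217,239),.037))
a=np.radians(6.16);R=np.array([[np.cos(a),-np.sin(a)],[np.sin(a),np.cos(a)]])
print("orig from plate",(nl+nr)[:2]/2+R@[.019,0]," from grip",f((217,239),.037)[:2]-R@[.020,0])
for yaw,o in [(6.16,(nl+nr)[:2]/2+R@[.019,0])]:
  im=arm.snapshot("top")
  im=cv2.resize(im[220:320,225:305,::-1],None,fx=6,fy=6,interpolation=cv2.INTER_CUBIC)
  def draw(pts,z,col):
    w=[[*(R@p+o),z] for p in pts]
    q=((w2px("top",w)-[225,220]+.5)*6-.5).astype(int);cv2.polylines(im,[q],True,col,1)
  bx=lambda x0,x1,y0,y1:[(x0,y0),(x1,y0),(x1,y1),(x0,y1)]
  draw(bx(-.054,.064,-.037,.037),.05,(0,0,255)); draw(bx(-.05,.05,-.033,.033),.05,(0,255,255))
  draw(bx(-.019,.059,-.026,.026),.013,(0,255,0)); draw(bx(.007,.033,-.009,.009),.037,(255,0,255))
  cv2.imwrite("pics/o1.png",im)
```

```text
cam [0.61024104 0.09733405 0.90290101]
plate near [0.61432663 0.23540131 0.013     ] [0.61964547 0.18404702 0.013     ] 0.05162898876589982 mid [0.61698605 0.20972416 0.013     ]
grip top c [0.65483153 0.21239564 0.037     ]
orig from plate [0.63587635 0.21176296]  from grip [0.63494701 0.21024953]
```

View pics/o1.png

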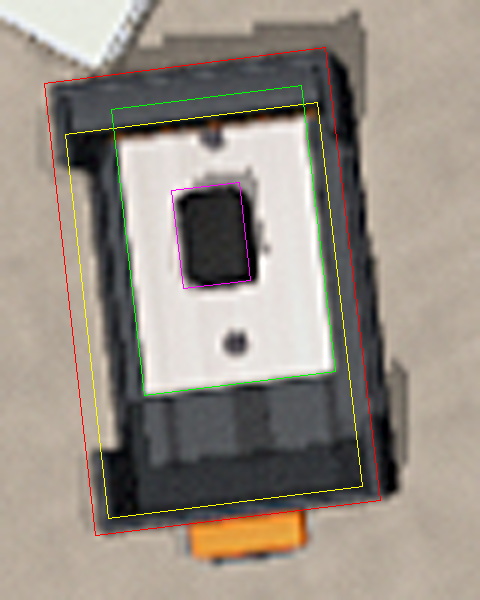

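Run:
```python
from h import *
from scipy.optimize import least_squares
def P(n):
    c=arm.camera_model(n);K=np.array([[c["fx"],0,c["cx"]],[0,c["fy"],c["cy"]],[0,0,1]])
    return K@np.c_[cv2.Rodrigues(c["rvec"])[0],c["tvec"]]
def tri(a,b):
    X=cv2.triangulatePoints(P("top"),P("scene"),np.float64(a),np.float64(b)).ravel();X=X[:3]/X[3]
    e=np.linalg.norm(w2px("top",X)-a),np.linalg.norm(w2px("scene",X)-b);return X.round(3),np.round(e,1)
for n,a,b in [("link far",(210,165),(452,268)),("link near",(140,278),(483,152)),("elbow",(105,312),(500,85)),("mon far corner",(553,312),(117,105)),("arm2 elbow",(488,150),(130,290)),("arm2 far",(328,60),(350,405)),("mon far2",(465,300),(185,235))]: print(n,*tri(a,b))
# kinematics
Rd=lambda y:np.array([[np.cos(y),np.sin(y),0],[np.sin(y),-np.cos(y),0],[0,0,-1.]])
S=[]
for r in np.arange(.35,.72,.05):
  for z in (.02,.1,.2,.3,.35,.4,.45):
    q=arm.inverse_kinematics([r,0,z],Rd(0))
    if q is None: print("no IK",round(r,2),z)
    else: S.append([r,z,*q])
S=np.array(S);np.save("S.npy",S)
f=lambda p,S:np.r_[p[0]*np.sin(S[:,3]+p[1])+p[2]*np.sin(S[:,3]+S[:,4]+p[3])+p[4]-S[:,0],p[0]*np.cos(S[:,3]+p[1])+p[2]*np.cos(S[:,3]+S[:,4]+p[3])+p[5]-S[:,1]]
s=min((least_squares(f,[.3,a,.3,b,0,0],args=(S,)) for a in(-.5,0,.5) for b in (0,1,1.57)),key=lambda s:s.cost)
print(s.x.round(4),s.cost); print(S[::9].round(3))
```

```text
link far [0.779 0.266 0.163] [1.6 1.6]
link near [0.626 0.347 0.203] [1.4 1.3]
elbow [0.587 0.356 0.295] [3.8 3.1]
mon far corner [ 0.581 -0.125  0.337] [0.7 0.6]
arm2 elbow [ 0.777 -0.119  0.229] [19.2 19.1]
arm2 far [0.931 0.1   0.142] [0.1 0.1]
mon far2 [ 0.585 -0.111  0.021] [1.  0.9]
no IK 0.65 0.45
no IK 0.7 0.4
no IK 0.7 0.45
[ 0.7995  0.8303 -0.323   1.1751  0.0711 -0.0926] 0.17594907719008196
[[ 0.35   0.02   0.     0.199 -0.692  0.68   0.    -3.142]
 [ 0.4    0.2    0.     0.061 -0.293  1.217  0.    -3.142]
 [ 0.45   0.35   0.     0.12   0.163  1.613  0.    -3.142]
 [ 0.5    0.45   0.     0.276  0.62   1.915  0.    -3.142]
 [ 0.6    0.1    0.     0.519  0.066  1.118  0.    -3.142]
 [ 0.65   0.3    0.     0.558  0.655  1.667  0.    -3.142]]
```

Run:
```python
from h import *
from scipy.optimize import least_squares
S=np.load("S.npy")
def links(p,S):
    a=S[:,3]+p[1];b=S[:,3]-S[:,4]+p[3]
    er=p[0]*np.sin(a);ez=p[0]*np.cos(a);wr=er+p[2]*np.sin(b);wz=ez+p[2]*np.cos(b)
    return er+p[4],ez+p[5],wr+p[4],wz+p[5]
def f(p):
    _,_,wr,wz=links(p,S);return np.r_[wr-S[:,0],wz-S[:,1]]
s=min((least_squares(f,[.3,a,.3,b,0,0]) for a in(-.5,0,.5) for b in (0,1,1.57)),key=lambda s:s.cost)
print(s.x.round(4),s.cost)
er,ez,wr,wz=links(s.x,S)
for i in range(len(S)):
    if .5<S[i,0]<.7: print(S[i,:2].round(2),"elbow r,z rel-to-offset",er[i].round(3),ez[i].round(3),"q",S[i,3:6].round(2))
```

```text
[ 0.4933  0.      0.3915  1.5504 -0.     -0.1642] 5.69449336306696e-31
[0.55 0.02] elbow r,z rel-to-offset 0.244 0.264 q [ 0.52 -0.18  0.88]
[0.55 0.1 ] elbow r,z rel-to-offset 0.205 0.285 q [ 0.43 -0.08  1.06]
[0.55 0.2 ] elbow r,z rel-to-offset 0.171 0.298 q [0.35 0.08 1.3 ]
[0.55 0.3 ] elbow r,z rel-to-offset 0.159 0.303 q [0.33 0.3  1.54]
[0.55 0.35] elbow r,z rel-to-offset 0.161 0.302 q [0.33 0.44 1.67]
[0.55 0.4 ] elbow r,z rel-to-offset 0.172 0.298 q [0.36 0.6  1.81]
[0.55 0.45] elbow r,z rel-to-offset 0.193 0.29 q [0.4  0.8  1.97]
[0.6  0.02] elbow r,z rel-to-offset 0.278 0.243 q [ 0.6  -0.03  0.94]
[0.6 0.1] elbow r,z rel-to-offset 0.245 0.264 q [0.52 0.07 1.12]
[0.6 0.2] elbow r,z rel-to-offset 0.217 0.279 q [0.45 0.23 1.35]
[0.6 0.3] elbow r,z rel-to-offset 0.209 0.283 q [0.44 0.46 1.59]
[0.6  0.35] elbow r,z rel-to-offset 0.215 0.28 q [0.45 0.61 1.73]
[0.6 0.4] elbow r,z rel-to-offset 0.23 0.272 q [0.48 0.8  1.88]
[0.6  0.45] elbow r,z rel-to-offset 0.261 0.255 q [0.56 1.06 2.07]
[0.65 0.02] elbow r,z rel-to-offset 0.312 0.218 q [0.69 0.14 1.02]
[0.65 0.1 ] elbow r,z rel-to-offset 0.284 0.239 q [0.61 0.23 1.19]
[0.65 0.2 ] elbow r,z rel-to-offset 0.262 0.254 q [0.56 0.4  1.41]
[0.65 0.3 ] elbow r,z rel-to-offset 0.261 0.254 q [0.56 0.65 1.67]
[0.65 0.35] elbow r,z rel-to-offset 0.272 0.247 q [0.58 0.83 1.82]
[0.65 0.4 ] elbow r,z rel-to-offset 0.298 0.229 q [0.65 1.08 2.  ]
```

Run:
```python
from h import *
for t in [(60,335),(120,345),(200,378),(285,418),(350,445)]:
    for z in (.2,.25,.3,.35,.4):
        X=px2w("top",t,z);print(t,X.round(3),w2px("scene",X).round().ravel(),end=" | ")
    print()
p=np.array([.55,0,.3])
L1,L2,b=.4933,.3915,1.5504
W=[]
for t in (0,.3):
    R=np.array([[np.cos(t),0,np.sin(t)],[0,-1,0],[np.sin(t),0,-np.cos(t)]])
    q=arm.inverse_kinematics(p,R); W.append((L1*np.sin(q[1])+L2*np.sin(q[1]-q[2]+b),L1*np.cos(q[1])+L2*np.cos(q[1]-q[2]+b)));print(q)
d=np.subtract(W[1],W[0]);print("T",-d[0]/np.sin(.3),d[1]/(1-np.cos(.3)))
```

```text
(60, 335) [0.554 0.449 0.2  ] [532. 107.] | (60, 335) [0.558 0.424 0.25 ] [528.  87.] | (60, 335) [0.562 0.399 0.3  ] [523.  65.] | (60, 335) [0.566 0.374 0.35 ] [518.  40.] | (60, 335) [0.57  0.349 0.4  ] [511.  10.] | 
(120, 345) [0.541 0.371 0.2  ] [480. 107.] | (120, 345) [0.545 0.352 0.25 ] [477.  87.] | (120, 345) [0.55  0.332 0.3  ] [473.  65.] | (120, 345) [0.555 0.313 0.35 ] [468.  39.] | (120, 345) [0.56  0.293 0.4  ] [463.  10.] | 
(200, 378) [0.498 0.269 0.2  ] [407.  94.] | (200, 378) [0.506 0.257 0.25 ] [405.  75.] | (200, 378) [0.514 0.245 0.3  ] [402.  53.] | (200, 378) [0.522 0.232 0.35 ] [399.  28.] | (200, 378) [0.53 0.22 0.4 ] [396.  -0.] | 
(285, 418) [0.447 0.162 0.2  ] [333.  78.] | (285, 418) [0.458 0.157 0.25 ] [332.  60.] | (285, 418) [0.47  0.153 0.3  ] [330.  38.] | (285, 418) [0.482 0.148 0.35 ] [329.  14.] | (285, 418) [0.493 0.144 0.4  ] [327. -13.] | 
(350, 445) [0.413 0.081 0.2  ] [279.  69.] | (350, 445) [0.427 0.082 0.25 ] [279.  50.] | (350, 445) [0.441 0.083 0.3  ] [278.  30.] | (350, 445) [0.455 0.085 0.35 ] [278.   6.] | (350, 445) [0.469 0.086 0.4  ] [277. -21.] | 
[ 0.          0.32717035  0.29924127  1.54286725  0.         -3.14159265]
[ 0.          0.08418387 -0.05259132  1.13402114  0.         -3.14159265]
T 0.40500620939047505 -0.40504199309260736
```

```bash
cat >> h.py <<'E'
def Rd(deg):
    y=np.radians(deg+180);return np.array([[np.cos(y),np.sin(y),0],[np.sin(y),-np.cos(y),0],[0,0,-1.]])
CY=6.1;CO=np.array([.635,.2105])
CX=np.array([np.cos(np.radians(CY)),np.sin(np.radians(CY))]);CYV=np.array([-CX[1],CX[0]])
def st(m=""):
    s=arm.state();print(m,"t",round(s["time_s"],1),"p",s["ee_pos"].round(4),"w",round(s["width"],4),"gf",round(s["grip_force"],1),"F",s["wrist_force"].round(1))
E
python3 - <<'E'
from h import *
q=np.array(arm.state()["joint_positions"])
g=np.array([.655,.2124])
arm.reach([.177,.467,.42],arm.state()["tool_rot"])
st()
arm.reach([.52,.17,.42],Rd(CY)); st()
arm.reach([.63,.19,.37],Rd(CY)); st()
arm.reach([*g,.12],Rd(CY)); st()
crop("top","pics/p1.png",200,150,200,200,3)
E
```

```text
t 1.1 p [0.177  0.467  0.4187] w 0.085 gf 0.0 F [-0.1 -0.2 -0.3]
 t 2.7 p [0.5196 0.1707 0.4196] w 0.0853 gf 0.0 F [-0.3  0.2  0.5]
 t 3.3 p [0.6297 0.1911 0.3686] w 0.0851 gf 0.0 F [-1.  -0.6  0.1]
 t 4.3 p [0.6563 0.213  0.1234] w 0.0853 gf 0.0 F [-0.6 -0.   0.6]
```

View pics/p1.png

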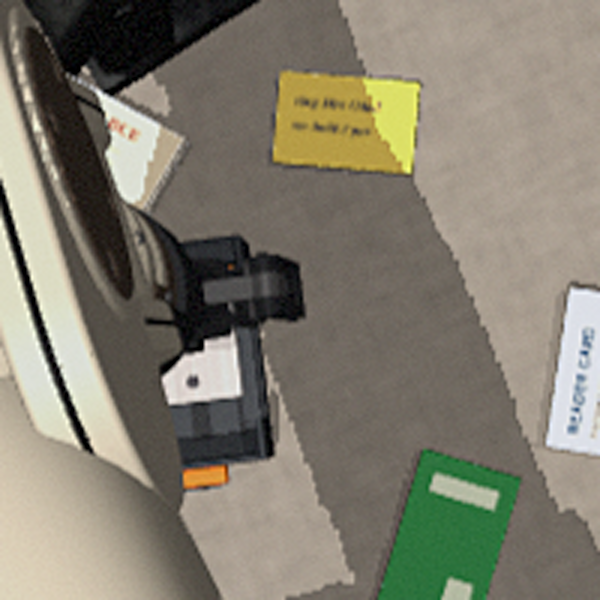

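The gripper hangs over the cassette with its jaws across it, and the right finger is at about (275,287) in the crop. Next I descend, grip and slide.

Run:
```python
from h import *
g=np.array([.655,.2124])
print(arm.move_straight([*g,.017],v=.08,guard=8)); st("down")
arm.close_gripper(40); st("closed")
d=g-.017*CX
print(arm.move_straight([*d,.0175],v=.03,guard=25)); st("slid")
print(arm.move_straight([*d,.03],v=.03,guard=15)); st("lift1")
crop("scene","pics/p2.png",330,150,110,150,4)
```

```text
False
down t 5.8 p [0.6556 0.2126 0.0179] w 0.0857 gf 0.0 F [-0.1  0.2  0.3]
closed t 6.4 p [0.6552 0.2124 0.0172] w 0.0172 gf 39.6 F [ 0.2 -0.3  1.1]
False
slid t 7.1 p [0.6371 0.2105 0.0173] w 0.0171 gf 39.4 F [-1.5  0.6 -0.6]
False
lift1 t 7.7 p [0.6383 0.2106 0.0302] w 0.0174 gf 39.1 F [ 0.6  0.5 -3.3]
```

View pics/p2.png

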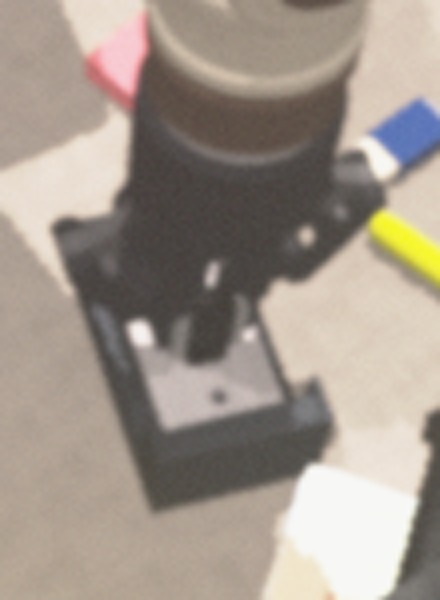

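Run:
```python
from h import *
d=np.array([.655,.2124])-.017*CX; W=np.array([.665,.095])
arm.move_straight([*d,.13],v=.12)
arm.move_straight([*W,.13],v=.15)
arm.move_straight([*W,.025],v=.1)
print(arm.move_straight([*W,.0115],v=.02,guard=5)); st("set")
arm.let_go(); arm.move_straight([*W,.13],v=.15)
g=[.5408,.0749]
arm.reach([*g,.12],Rd(-18.05)); st("over green")
crop("top","pics/p3.png",225,165,210,200,3)
print(arm.move_straight([*g,.003],v=.08,guard=6)); st("at green")
arm.close_gripper(30); st("closed")
print(arm.move_straight([*g,.03],v=.05)); st("lift")
crop("scene","pics/p4.png",230,130,210,160,3)
```

```text
True
set t 11.5 p [0.6648 0.095  0.0122] w 0.0173 gf 39.7 F [ 1.  -0.3  3.4]
over green t 13.7 p [0.54   0.0748 0.1194] w 0.0852 gf 0.0 F [ 0.3 -1.1 -0.2]
False
at green t 15.3 p [0.5413 0.075  0.0036] w 0.0853 gf 0.0 F [-0.3  0.2  0.2]
closed t 15.7 p [0.5412 0.0749 0.0035] w 0.0533 gf 32.5 F [-0.9 -0.5  3.4]
False
lift t 16.4 p [0.5408 0.0749 0.0301] w 0.0531 gf 32.1 F [-0.  -0.9 -1. ]
```

View pics/p3.png

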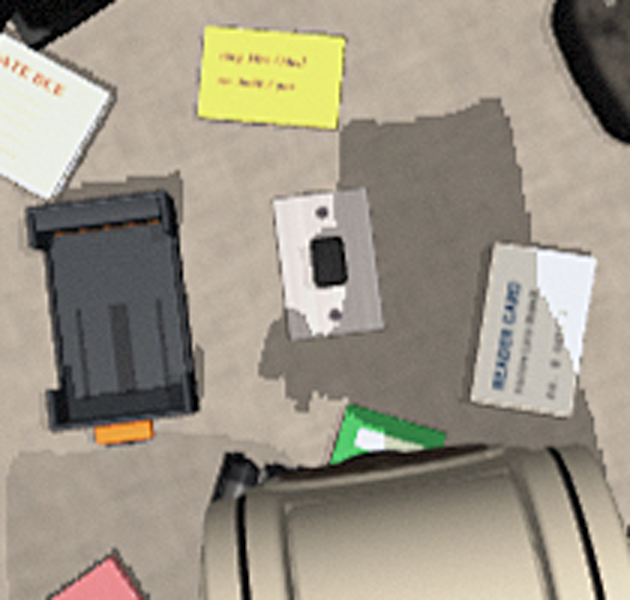

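View pics/p4.png

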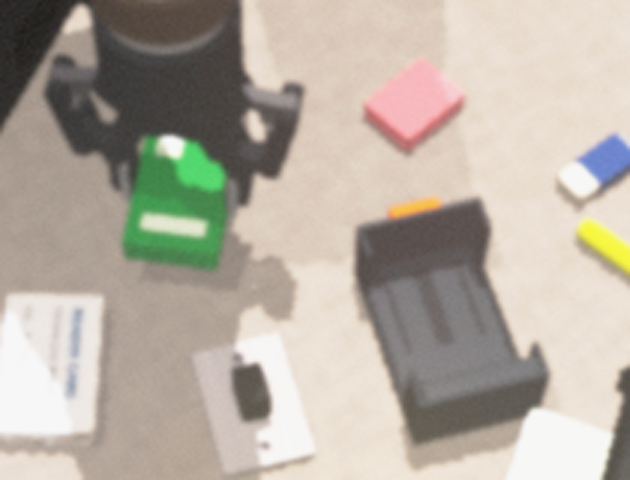

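Weight lies flat on the desk, grip at (328,260). The cassette hasn't moved and the green block is held level.

Run:
```python
from h import *
g=[.5408,.0749]
arm.move_straight([*g,.14],v=.15)
arm.reach([*CO,.14],Rd(CY)); st("over cass")
arm.move_straight([*CO,.06],v=.1)
print(arm.move_straight([*CO,.008],v=.05,guard=5)); st("placed")
arm.let_go(); arm.move_straight([*CO,.13],v=.12)
w=[.6275,-.012]
arm.reach([*w,.12],Rd(-10.4)); st("over white")
crop("top","pics/p5.png",225,165,210,200,3)
```

```text
over cass t 18.1 p [0.634  0.2103 0.138 ] w 0.0533 gf 32.1 F [-0.2  0.3 -1. ]
True
placed t 20.0 p [0.6343 0.2103 0.0086] w 0.0532 gf 32.7 F [-1.9 -0.6  4.7]
over white t 22.5 p [ 0.6277 -0.011   0.1199] w 0.0852 gf 0.0 F [0.2 0.5 0.4]
```

View pics/p5.png

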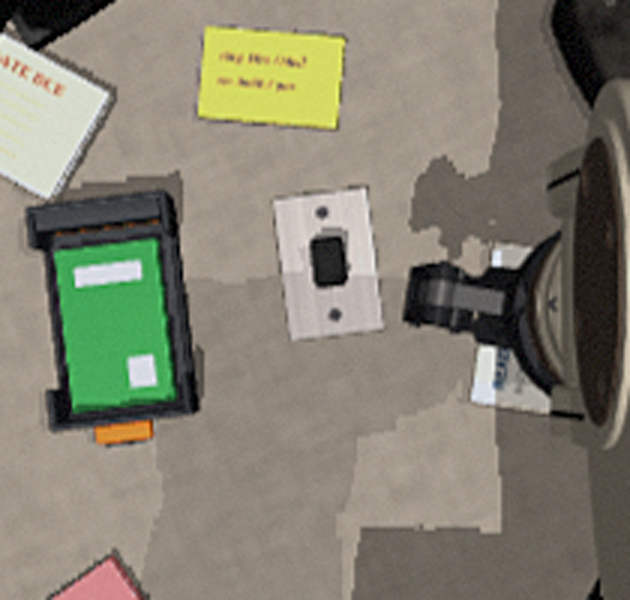

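Green lies flat on the floor, with its centre at about (115,327). Now the white block.

Run:
```python
from h import *
w=[.6275,-.012]
print(arm.move_straight([*w,.003],v=.08,guard=6)); st("at white")
arm.close_gripper(30); st("closed")
arm.move_straight([*w,.14],v=.12); st("lift")
arm.reach([*CO,.14],Rd(CY)); st("over cass")
arm.move_straight([*CO,.07],v=.1)
print(arm.move_straight([*CO,.026],v=.04,guard=5)); st("placed")
arm.let_go(); arm.move_straight([*CO,.13],v=.12)
W=[.665,.095]
arm.reach([*W,.13],Rd(CY)); st("over weight")
crop("top","pics/p6.png",225,165,210,200,3)
```

```text
False
at white t 24.1 p [ 0.628  -0.012   0.0037] w 0.0852 gf 0.0 F [ 0.8 -0.2 -0.3]
closed t 24.5 p [ 0.6279 -0.0121  0.0036] w 0.0533 gf 32.5 F [-0.1  0.2  2.3]
lift t 25.8 p [ 0.6268 -0.012   0.1389] w 0.0533 gf 32.2 F [-0.3 -0.1 -2.3]
over cass t 26.7 p [0.6349 0.2093 0.1396] w 0.0531 gf 32.2 F [-0.7 -0.5 -0.8]
True
placed t 28.6 p [0.6345 0.2104 0.0265] w 0.0532 gf 32.8 F [-0.8  0.4  5.5]
over weight t 30.6 p [0.6646 0.0935 0.1288] w 0.0854 gf 0.0 F [ 0.5  0.2 -0.6]
```

View pics/p6.png

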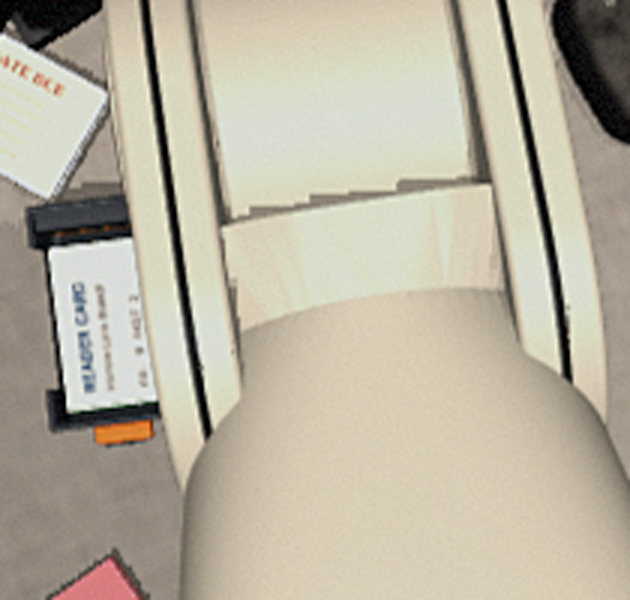

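White lies on green in the cassette, spanning about (50..150, 240..410). Now the weight.

Run:
```python
from h import *
W=[.665,.095]
print(arm.move_straight([*W,.0125],v=.08,guard=6)); st("at weight")
arm.close_gripper(40); st("closed")
arm.move_straight([*W,.15],v=.12); st("lift")
arm.reach([*CO,.15],Rd(CY))
arm.move_straight([*CO,.075],v=.1)
print(arm.move_straight([*CO,.050],v=.02,guard=4)); st("placed")
arm.let_go(); arm.move_straight([*CO,.15],v=.12)
arm.reach([.62,.05,.2],Rd(CY)); st("away")
crop("top","pics/p7.png",225,165,210,200,3);crop("scene","pics/p8.png",330,170,110,130,4)
```

```text
False
at weight t 32.2 p [0.6656 0.0951 0.0134] w 0.0856 gf 0.0 F [-0.7  0.   0.3]
closed t 32.9 p [0.6652 0.095  0.0127] w 0.017 gf 39.5 F [0.4 0.3 1.4]
lift t 34.2 p [0.6643 0.0949 0.1488] w 0.0173 gf 39.1 F [-0.3  0.3 -3. ]
True
placed t 36.6 p [0.6348 0.2105 0.0538] w 0.0174 gf 40.1 F [1.  0.9 4.8]
away t 38.9 p [0.6198 0.0506 0.1992] w 0.0857 gf 0.0 F [-0.  -0.4 -0.7]
```

View pics/p7.png

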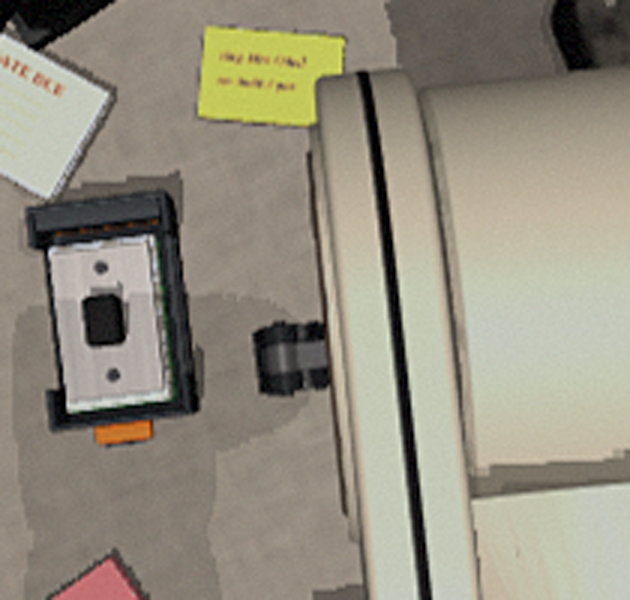

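View pics/p8.png

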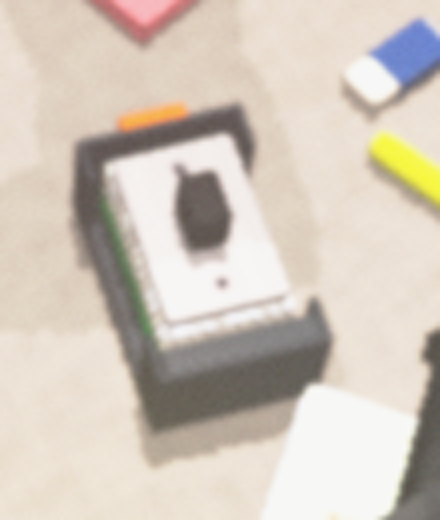

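The weight is flat and centred on the cards, with its grip up at (103,320) in the top crop. The bystander items I can see are where they started.

```bash
python3 -c "
from bench import arm
arm.hold(.3);print(arm.job_done())"
```

```text
the job is handed in; nothing more can be done
None
```

I refilled the cassette in order: green cards on the floor, white cards on top, then the weight flat with its grip up. The job is handed in at about 39 s of the 109 s limit, but the hand-in call returned no verdict.

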